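# Trip test of the bench safety switch

## Robot

A 7-joint arm with a two-finger parallel gripper is mounted at the origin on a cart in front of the work surface, level with it; the furniture and walls round the work are solid. World frame = base frame: x ahead of the robot, y to its left, z up, the work surface at z = 0. Lengths are in m, angles in degrees, forces in N, time in s.
With the tool pointing down it reaches from about 0.425 to 0.875 m from the base axis. Payload 8.4 kg.
Tool frame: the origin (TCP) lies at the very end of the fingers, on their centre line; the grasp point (between the pads) lies robot.grip_point_offset behind it (robot.grip_point_offset is the distance from the TCP to the grasp point, in m); z points along the fingers, y is the line along which they close (so a half turn about z gives the same grasp; the last joint's range is limited). The gripper opens to 85 mm and grips with 20 to 120 N. Pads are 22 mm wide; open, the fingers measure 114 mm over their backs; the gripper's body (76 mm by 85 mm) begins 54 mm behind the grasp point. The pads swing forward as they close: fully open they stand 13 mm farther back than shut.
Start: joints at [-82.116, 19.091, 2.286, 83.961, -0.768, 76.965, -3.352], TCP at [0.152, 0.632, 0.231] pointing down, gripper open.
Joint ranges: [-147.57, 147.57], [-21.85, 119.76], [-74.77, 79.35], [14.55, 137.4], [-85.83, 265.84], [4.83, 119.75], [-152.11, 152.11]. Speed limits (degrees/s): [127.2, 127.2, 159.86, 159.86, 180, 180, 180].

## Interface

Orientations are given as a 3x3 rotation matrix whose columns are the frame's x, y, z axes.
In Python, from workcell import robot, kinematics, optics, nets gives the robot as it stands. Calls block until the motion is done:
- robot.reach(position, orientation): joint-space move of the TCP to a pose.
- robot.movel(position, feed=0.15, rot=None, guard=None): straight line of the TCP; rot=None keeps the orientation; feed is the mean speed in m/s. With guard (N) it stops when the force on the tool has changed by that much, and returns True; else False.
- robot.movej(angles): joint-space move.
- robot.let_go() and robot.gripper_close(): open the fingers fully, or close them until they stop; the grip force is fixed at half the most.
- robot.hold(seconds).
- kinematics.inverse_kinematics(position, orientation): joint angles nearest the present ones, or None.
- robot.observe(): the state.
- optics.get_image(name): name is "scene" or "top" or "wrist"; returns (picture, depth): 384x512x3 uint8, blue, green, red; 384x512 float32, m along the optical axis (not along the pixel's ray), 0 where there is no reading.
- optics.get_calibration(name): a dict with "fx", "fy", "cx", "cy" (pixels), "distortion" ([k1, k2, p1, p2, k3] as OpenCV has them; the pictures are not rectified), "rvec" (rotation vector, rad) and "tvec" (3), from world to camera coordinates, as OpenCV has them. Camera axes: x right, y down, z forward; pixel columns grow to the right and rows downward; lengths in m; the calibration is good to about 2 mm. A picture is of the moment at which its call begins: read the wrist's pose just before it. get_calibration takes no time and is no camera call; for the wrist camera it gives the pose at the moment of the call.
A pose or a line that the arm cannot do raises robot.IKError and nothing moves.
- robot.sign_off(): hands the job in; it is judged then, once.
Trained networks look in the newest picture that a camera, given by its name, has taken for a name from the list of things; names that differ only in an ending like _2 or _b are one class to them, and where a whole thing is asked for, a point or a joint stands for the part that bears it (a point fixed in the world has none). Each returns a list of dicts, best first, with "p" (0 to 1); they miss things now and then, are a little off and sometimes report something else, mostly with a low value. They report only what shows in the picture. A call takes as long as a camera call.
- nets.find_in(camera, query): "rect" ([left, top, right, bottom] in pixels, round what is visible of it).
- nets.place_of(camera, query): "location" ([column, row] in pixels: a listed point, or the origin of a listed thing).
The state is a dict: "time": time; "qpos": joint angles; "joint_velocities": joint speeds; "joint_torque": joint torques, N m; "eef_pos": TCP position; "orientation": TCP orientation; "contact_force": force on the tool from outside, world axes, zero at the start; "moment": the same for the moment, N m; "gripper_width": finger opening in m; "gripper_force": force on a finger pad.
Only numpy, scipy, OpenCV 4.12 (cv2) and the standard library are available. Lean on these libraries where they do the work, as an engineer would, in place of code of your own. Each camera call takes 0.05 s, during which the arm holds its last target. There are 200 camera calls.

## Task

Test the bench safety switch, the grey box with the ROUND button and the lever with the drum-shaped grip: press its round button down until the lever drops forward, then let the button come up and lift the lever back up until it leans against its back stop and stays there by itself. Do not touch the similar box beside it, which has a square button and a ball-ended lever.

Things in the scene. Friction and masses are not known exactly. Their poses are not given: they have to be found in the camera images.
- trip_unit: the safety switch to test: fixed grey box 110 (x) x 150 (y) x 42 mm high, with a round button and a lever. Origin: centre of its underside, on the worktop; x to its back (away from the robot at yaw 0), y to its left, z up; yaw up to 0.5 rad either way. Nothing on its top is higher than 54 mm but button and lever
- test_button_top (a point): centre of the top of the round black button (28 mm diameter, on a round collar 40 mm wide, 54 mm high); in the box's frame at x = +10, y = +50 mm, 68 mm above the worktop when up; moves with the button
- test_button (a joint): travel of the round button, m: 0 up, 0.006 fully down. A spring pushes it up, about 2 N at the top and 5 N fully down. The lever trips at about 3 mm; while the button is held down the lever cannot be put back
- trip_lever_grip (a point): centre of the lever's black drum-shaped grip: 18 mm diameter, 24 mm wide along the box's y axis, flat ends; moves with the lever on a 65 mm arc about the hinge. The hinge runs along the box's y axis at x = +10, y = -40 mm, 44 mm high. The arm is steel, 10 mm wide; cheeks at the hinge are 28 mm wide, 54 mm high
- trip_lever (a joint): angle of the lever, rad: 0 = up, leaning 0.2 past vertical to the box's back, held by its weight; 1.2 = dropped to the box's front (-x), grip 45 mm in front of the box's origin, 79 mm above the worktop. Moves with under 1 N; falls to 1.2 once past vertical, back to 0 from below 0.2. The grip can be pinched by its flat ends from above and led along its arc, or pushed up from the front
- relay_unit: the other box, not to be touched: same size, colour, origin and layout, but a square button (27 mm) and a lever that ends in a ball (22 mm)

How it is judged:
By the outcome, as a careful person would: the job done as asked, in the order asked, and still so for the second after the job is handed in, with the robot touching nothing.
It also fails if it takes over 38 s, if anything falls off the work surface, if the arm or the gripper's body presses on something with over 40 N, if the wrist force passes 120 N, or if a joint passes its speed limit or range.

## Working session

There is one attempt and no reset: what is moved stays moved. The work goes in short steps, each a Python script; the robot and the scene stay as the last script left them, time stands still between calls to the robot, and variables do not carry over. Pictures are saved under pics/ and viewed, at most 10 in all, crops included, and the job is handed in when it is done.

```bash
mkdir -p pics; cat > h.py <<'E'
import numpy as np, cv2
from workcell import robot, kinematics, optics, nets
def ray_z(c,px,z):
    K=np.array([[c['fx'],0,c['cx']],[0,c['fy'],c['cy']],[0,0,1]])
    u=cv2.undistortPoints(np.array([[px]],float),K,np.array(c['distortion'],float))[0,0]
    R=cv2.Rodrigues(np.array(c['rvec'],float))[0]; t=np.array(c['tvec'],float).ravel()
    o=-R.T@t; d=R.T@np.array([u[0],u[1],1]); return o+d*(z-o[2])/d[2]
def proj(c,P):
    K=np.array([[c['fx'],0,c['cx']],[0,c['fy'],c['cy']],[0,0,1]])
    return cv2.projectPoints(np.array(P,float).reshape(-1,3),np.array(c['rvec'],float),np.array(c['tvec'],float),K,np.array(c['distortion'],float))[0][:,0]
E
python3 - <<'E'
from h import *
s=robot.observe();print(s['time'],robot.grip_point_offset,s['orientation'],s['gripper_width'])
ims=[]
for n in ['scene','top']:
    im,d=optics.get_image(n);c=optics.get_calibration(n);ims.append(im)
    for q,z in [('trip_unit',0),('relay_unit',0),('test_button_top',.068),('trip_lever_grip',.044+.065*np.cos(.2))]:
        for r in nets.place_of(n,q)[:3]: print(n,q,round(r['p'],2),np.round(r['location']),ray_z(c,r['location'],z).round(4))
cv2.imwrite('pics/a.png',np.vstack(ims)[:, :])
cv2.imwrite('pics/a.png',cv2.resize(np.hstack(ims),(800,300)))
cv2.imwrite('pics/top.png',cv2.resize(ims[1],(800,600)))
E
```

```text
0.0 0.0187 [[-9.72103709e-01  2.34551278e-01 -2.76758193e-04]
 [ 2.34551417e-01  9.72102404e-01 -1.59634544e-03]
 [-1.05387559e-04 -1.61672735e-03 -9.99998688e-01]] 0.08556691054102929
scene trip_unit 0.81 [215. 267.] [0.5355 0.2849 0.    ]
scene relay_unit 0.77 [280. 192.] [0.5528 0.0141 0.    ]
scene test_button_top 0.6 [192. 270.] [0.5341 0.3444 0.068 ]
scene trip_lever_grip 0.63 [211. 224.] [0.5591 0.2581 0.1077]
top trip_unit 0.69 [203. 217.] [0.5308 0.2885 0.    ]
top relay_unit 0.65 [317. 203.] [0.5591 0.0183 0.    ]
top test_button_top 0.48 [173. 208.] [0.5436 0.3432 0.068 ]
top trip_lever_grip 0.74 [213. 196.] [0.561  0.2491 0.1077]
```

View pics/a.png

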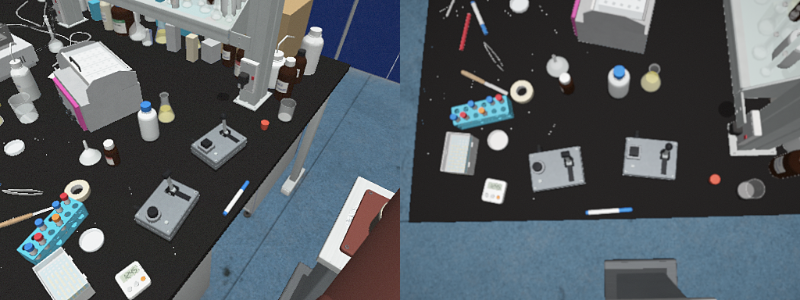

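View pics/top.png

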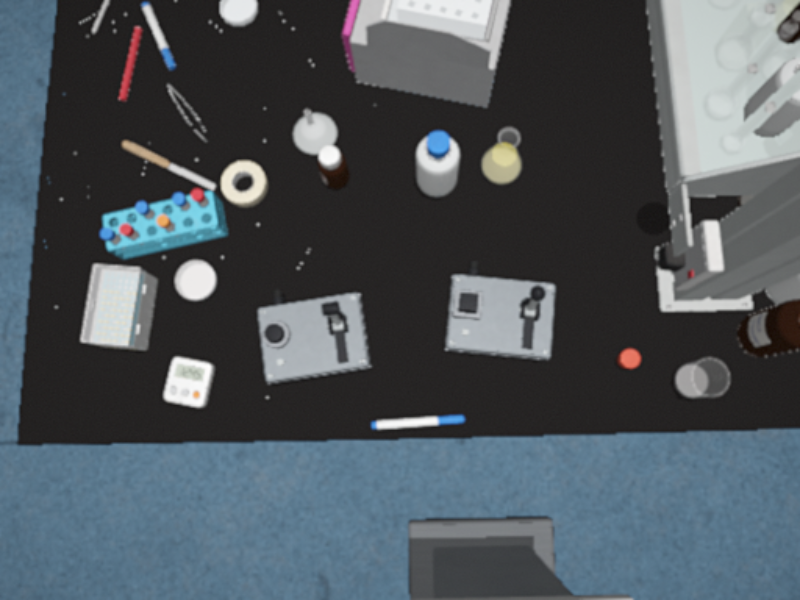

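The trip unit is the left box: round button at about (275,335) and drum lever at (332,308) in the top view, yaw around +0.1. The relay box is to its right. Next I'll move above the trip unit for a close look.

```bash
cat >> h.py <<'E'
def rot(psi):
    c,s=np.cos(psi),np.sin(psi); return np.array([[-c,-s,0],[-s,c,0],[0,0,-1.]])
E
python3 - <<'E'
from h import *
robot.reach([0.50,0.30,0.24],rot(.1)); robot.gripper_close()
s=robot.observe();print(s['time'],s['eef_pos'],s['gripper_width'])
im,d=optics.get_image('wrist');c=optics.get_calibration('wrist')
for q,z in [('trip_unit',0),('test_button_top',.068),('trip_lever_grip',.1077)]:
    for r in nets.place_of('wrist',q)[:2]: print(q,round(r['p'],2),np.round(r['location']),ray_z(c,r['location'],z).round(4))
# yaw from box top points by depth
K=np.array([[c['fx'],0,c['cx']],[0,c['fy'],c['cy']],[0,0,1]])
v,u=np.mgrid[0:384,0:512]
n=cv2.undistortPoints(np.stack([u,v],-1).reshape(-1,1,2).astype(float),K,np.array(c['distortion'],float))[:,0]
R=cv2.Rodrigues(np.array(c['rvec'],float))[0];t=np.array(c['tvec'],float).ravel()
P=(np.c_[n,np.ones(len(n))]*d.reshape(-1,1)-t)@R
m=(abs(P[:,2]-.042)<.006)&(d.ravel()>0)&(np.hypot(P[:,0]-.535,P[:,1]-.287)<.11)
print(m.sum(),cv2.minAreaRect(P[m,:2].astype(np.float32)*1000))
cv2.imwrite('pics/w.png',im)
E
```

```text
3.0167 [0.50001286 0.29997291 0.24001232] 0.00013562229967829695
trip_unit 0.64 [241. 175.] [0.5315 0.291  0.    ]
test_button_top 0.73 [290. 203.] [0.5346 0.3416 0.068 ]
trip_lever_grip 0.85 [193. 237.] [0.5598 0.2547 0.1077]
12179 ((530.896240234375, 291.1796875), (109.4881820678711, 150.36346435546875), 7.847045421600342)
```

View pics/w.png

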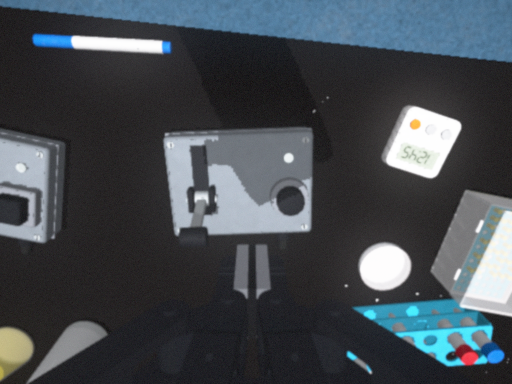

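The picture shows the box upright in view, with the button at (290,200) and the drum grip at (193,237). The depth fit and the nets agree: origin (0.531, 0.291), yaw 0.137. I'll press the button now.

```bash
cat >> h.py <<'E'
PSI=.137
def W(x,y,z):
    c,s=np.cos(PSI),np.sin(PSI); return np.array([.5309+c*x-s*y,.2912+s*x+c*y,z])
E
python3 - <<'E'
from h import *
robot.reach(W(.010,.050,.10),rot(PSI))
robot.movel(W(.010,.050,.073),.1)
g=robot.movel(W(.010,.050,.0625),.03,guard=12)
s=robot.observe();print(g,s['time'],s['eef_pos'],s['contact_force'])
robot.hold(.5)
robot.movel(W(.010,.050,.14),.12)
robot.reach(W(-.11,-.040,.16),rot(PSI))
s=robot.observe();print(s['time'])
im,d=optics.get_image('wrist');c=optics.get_calibration('wrist')
print(proj(c,[W(-.0447,-.04,.079),W(.023,-.04,.1077)]))
for r in nets.place_of('wrist','trip_lever_grip')[:2]: print(r)
cv2.imwrite('pics/w2.png',np.hstack([im,optics.get_image('top')[0]])[:, ::1] if 0 else im)
E
```

```text
False 4.7833 [0.53474321 0.34256887 0.06311747] [2.30419186 0.02650485 4.42652596]
6.7417
[[250.17815256 279.79434892]
 [250.09768996 381.42207488]]
```

View pics/w2.png

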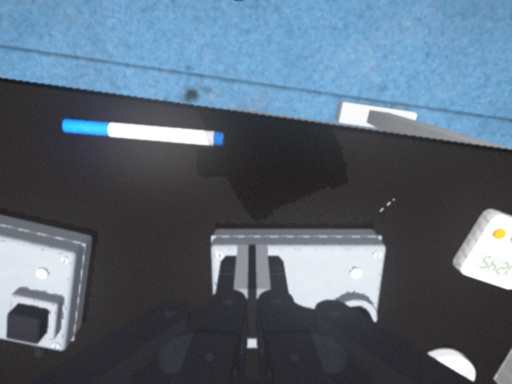

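The fingers hide the lever in this picture, so I'll check with the top and scene cameras.

```bash
python3 - <<'E'
from h import *
o=[]
for n in ['scene','top']:
    im,d=optics.get_image(n);c=optics.get_calibration(n)
    p=proj(c,[W(-.0447,-.04,.079),W(.023,-.04,.1077)]);print(n,p.round())
    for r in nets.place_of(n,'trip_lever_grip')[:2]: print(r)
    x,y=p[0].astype(int); o.append(cv2.resize(im[max(y-60,0):y+60,max(x-65,0):x+65],(390,360)))
cv2.imwrite('pics/c.png',np.hstack(o))
E
```

```text
scene [[241. 244.]
 [212. 222.]]
{'location': [242.0, 245.8], 'p': 0.68}
top [[217. 230.]
 [211. 197.]]
{'location': [218.3, 229.2], 'p': 0.65}
```

View pics/c.png

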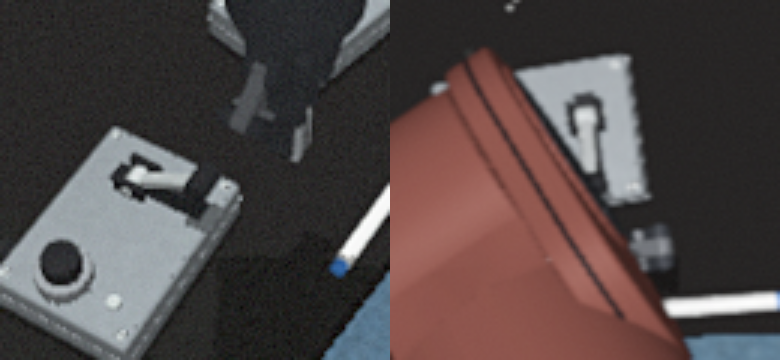

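The scene view shows the lever dropped forward, with the grip at the predicted pixel and the button up. Next I'll push the grip up and back along its arc from the front.

```bash
python3 - <<'E'
from h import *
robot.movel(W(-.10,-.040,.064),.15)
for th in [1.0,.75,.5,.25,0,-.12]:
    g=robot.movel(W(.010-.065*np.sin(th)-.020,-.040,.044+.065*np.cos(th)-.015),.06,guard=12)
    s=robot.observe();print(th,g,round(s['time'],2),s['contact_force'].round(1) if hasattr(s['contact_force'],'round') else s['contact_force'])
    if g: break
robot.hold(.3)
o=[]
for n in ['scene','top']:
    im,d=optics.get_image(n);c=optics.get_calibration(n)
    p=proj(c,[W(.023,-.04,.1077)]);print(n,p.round())
    for r in nets.place_of(n,'trip_lever_grip')[:2]: print(r)
    x,y=p[0].astype(int); o.append(cv2.resize(im[max(y-60,0):y+60,max(x-65,0):x+65],(390,360)))
cv2.imwrite('pics/d.png',np.hstack(o))
E
```

```text
1.0 True 8.43 [-0.1 -0.3 -0.2]
scene [[212. 222.]]
top [[211. 197.]]
{'location': [316.7, 200.2], 'p': 0.6}
```

View pics/d.png

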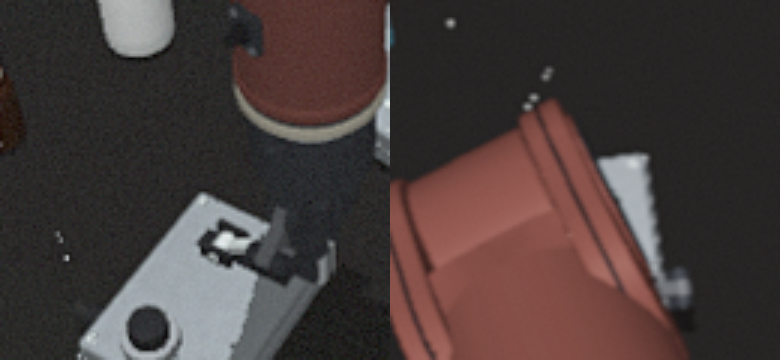

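The fingers are at the front of the grip and the contact force is about 0, so the guard was set off by acceleration. I'll continue with a higher guard in smaller, slower steps.

```bash
python3 - <<'E'
from h import *
s=robot.observe();print(s['eef_pos'],W(.010-.065*np.sin(1)-.02,-.04,.064))
for th in [1.0,.75,.5,.25,0,-.12]:
    g=robot.movel(W(.010-.065*np.sin(th)-.020,-.040,.044+.065*np.cos(th)-.015),.04,guard=25)
    s=robot.observe();print(th,g,round(s['time'],2),np.round(s['contact_force'],1),np.round(s['eef_pos'],3))
    if g: break
robot.hold(.3)
o=[]
for n in ['scene','top']:
    im,d=optics.get_image(n);c=optics.get_calibration(n)
    p=proj(c,[W(.023,-.04,.1077)]);print(n,p.round())
    for r in nets.place_of(n,'trip_lever_grip')[:2]: print(r)
    x,y=p[0].astype(int); o.append(cv2.resize(im[max(y-60,0):y+60,max(x-65,0):x+65],(390,360)))
cv2.imwrite('pics/e.png',np.hstack(o))
E
```

```text
[0.47112081 0.24245751 0.06381193] [0.47227345 0.24273919 0.064     ]
1.0 False 9.18 [-3.7 -1.1  1.2] [0.472 0.243 0.064]
0.75 False 9.73 [-2.4 -0.4  0.7] [0.483 0.244 0.077]
0.5 False 10.29 [ 0.5 -0.5 -0.4] [0.496 0.246 0.086]
0.25 False 10.85 [ 0.1  0.4 -0.1] [0.511 0.248 0.092]
0 False 11.41 [ 0.7  0.  -0.2] [0.527 0.25  0.094]
-0.12 False 11.75 [-0.3 -0.  -0.1] [0.534 0.251 0.093]
scene [[212. 222.]]
{'location': [214.0, 225.1], 'p': 0.61}
top [[211. 197.]]
```

View pics/e.png

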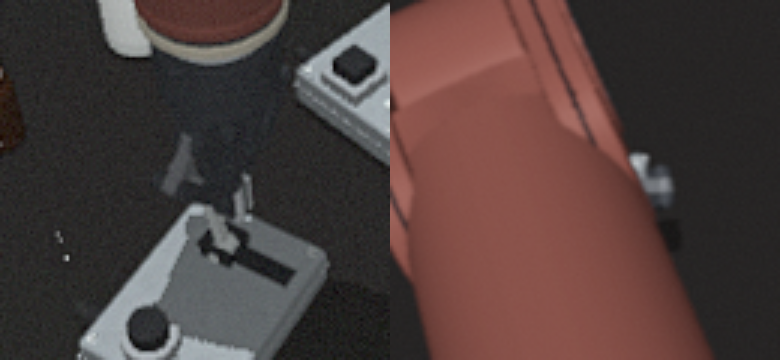

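The lever is up, with the grip at about (214,225) in the scene image. I'll back straight off and verify.

```bash
python3 - <<'E'
from h import *
robot.movel(W(-.06,-.040,.094),.08)
robot.movel(W(-.06,-.040,.20),.15)
robot.reach(W(-.06,.13,.26),rot(PSI)); robot.hold(.5)
s=robot.observe();print(s['time'],np.round(s['contact_force'],1))
o=[]
for n in ['scene','wrist']:
    im,d=optics.get_image(n);c=optics.get_calibration(n)
    p=proj(c,[W(.023,-.04,.1077)]);print(n,p.round())
    for r in nets.place_of(n,'trip_lever_grip')[:2]: print(r)
    x,y=p[0].astype(int); y=max(y,60);x=max(x,65); o.append(cv2.resize(im[y-60:y+60,x-65:x+65],(390,360)))
cv2.imwrite('pics/f.png',np.hstack(o))
E
```

```text
15.2333 [-0.  -0.6 -0.5]
scene [[212. 222.]]
{'location': [213.9, 223.8], 'p': 0.71}
wrist [[ 74. 254.]]
{'location': [74.6, 255.2], 'p': 0.66}
```

View pics/f.png

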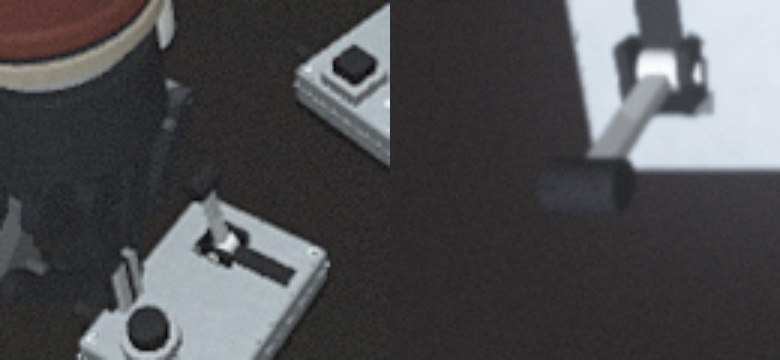

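The lever stands against its back stop: the grip is within 1–2 px of the prediction in both views. The robot is clear of everything.

```bash
python3 -c "
from h import *
print(robot.sign_off())"
```

```text
the job is handed in; nothing more can be done
None
```

The safety switch is tested and handed in: the round button was pressed, the lever dropped, and I lifted it back to its back stop, where it stays by itself; the other box was not touched, and it took about 15 s.

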